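# Release the bottle carriage past its spring stop

### The job

On the bottle-filling fixture, hold the spring stop's press plate down with a fingertip and, still holding it down, push the carriage with its glass bottle along the channel until the carriage's side arm has passed the stop and the carriage is fully home against the end stop; then let the plate go so that it springs back up behind the arm. Only press and push: do not lift the carriage or the bottle, do not tip the bottle or force the arm against the raised stop, and leave the other bottles, vials and the cap where they stand.

Things in the scene. Friction and masses are not known exactly. Their poses are not given: they have to be found in the camera images.
- fixture: Filling fixture fixed to the table: white board x -95..+130, y -180..+180 mm, 10 mm thick, with an aluminium channel along y (centre x +20, 71 mm wide, 24 high) and a grey doser column 40 x 44 mm at x +105, y +150, with its cap and tube 112 mm high. Origin on the table surface, z up; +y is the way the carriage must slide, -x the press plate's side (nearer the robot).
- end_face (a point): Middle of the end stop's face, fixture x +20, y +140, z +20 mm; the stop's top is at z 30 mm. The carriage's base is home when it touches this face (carriage origin at fixture y +85 mm).
- stop (a joint): Spring stop in m: 0 = up, 0.014 = fully down. A steel plate beside the channel, fixture x -82..-22, y -40..+75 mm, 6 mm thick, moving straight down; its top is 34 mm above the table when up, 20 mm when down. Spring 3 N rising to 7 N. Low friction: a fingertip may slide along it while pressing, in the free lane x -82..-38 mm.
- press_pad (a point): Point on top of the spring stop's plate (moves down with it), fixture x -60, y +2.5 mm: in the middle of the fingertip's lane.
- nib (a point): Top centre of the upright nib on the plate's inner edge (moves with it): fixture x -34..-22, y +39..+49 mm, 10 mm above the plate. Plate up, it blocks the carriage's arm (carriage origin then at fixture y +49 mm); plate more than 8 mm down, the arm passes over it, and is clear of it at y +79 mm. At home the nib rises 6 mm behind the arm.
- carriage: Black plastic carriage, captive in the channel, sliding along fixture y (1 to 3 N). Origin: centre of its underside, 10 mm above the table at fixture x +20; starts at fixture y -90..-20 mm; axes as the fixture's. Base 56 x 110 (along y) x 8 mm. A square nest centred at its y +20 mm (inside 42 mm, floor 20, rim 30 mm above the underside) holds the bottle.
- push_face (a point): Point on the rear (-y) face of the carriage's side arm, carriage x -80, y -30, z +42 mm: push here to +y with the side of the finger. The arm reaches over the press plate to carriage x -102 mm, spans its y -30..-10 mm, underside 37 mm and top 47 mm above the table; along its rear edge an 8 mm push plate (its x -102..-56 mm) rises to 67 mm above the table.
- flacon: Squat square glass bottle 38 x 38 mm with a round black cap, 52 mm high, standing loose in the carriage's nest (top 82 mm above the table). Origin at the centre of its underside, z up. It rides along with the carriage.
- dropper_a: Bystander: amber dropper bottle, 32 mm across, 95 mm high, on the fixture's board. Origin under its centre.
- dropper_b: Bystander: amber dropper bottle, 32 mm across, 95 mm high, on the table beyond one end of the fixture. Origin under its centre.
- mister: Bystander: clear round bottle with an aluminium cap, 36 mm across, 90 mm high, on the table beyond the other end of the fixture. Origin under its centre.
- vial_a: Bystander: small glass vial, 22 mm across, 35 mm high, on the fixture's board. Origin under its centre.
- vial_b: Bystander: small glass vial, 22 mm across, 35 mm high, on the fixture's board. Origin under its centre.
- spare: Bystander: second squat square bottle 38 x 38 x 52 mm, on the table on the robot's side of the fixture. Origin under its centre.
- cap: Bystander: wooden cap, 28 mm across, 24 mm high, on the table on the robot's side of the fixture. Origin under its centre.
Mind the look-alikes: they are no part of the job. Leave any orange or purple look-alike of the carriage alone.

How it is judged:
By the outcome, as a careful person would: the job done as asked, in the order asked, and still so for the second after the job is handed in, with the robot touching nothing.
It also fails if it takes over 42 s, if anything falls off the work surface, if the arm or the gripper's body presses on something with over 40 N, if the wrist force passes 120 N, or if a joint passes its speed limit or range.

### The arm

A 6-joint arm with a two-finger parallel gripper is mounted at the origin on the work surface. World frame = base frame: x ahead of the robot, y to its left, z up, the work surface at z = 0. Lengths are in m, angles in rad, forces in N, time in s.
With the tool pointing down it reaches from about 0.225 to 0.875 m from the base axis. Payload 3.4 kg.
Tool frame: the origin (TCP) lies between the finger pads; the fingertips stand 8 mm ahead of it and the grasp point (between the pads) lies 11 mm behind it; z points along the fingers, y is the line along which they close (so a half turn about z gives the same grasp; the last joint's range is limited). The gripper opens to 85 mm and grips with 20 to 120 N. Pads are 22 mm wide; open, the fingers measure 114 mm over their backs; the gripper's body (76 mm by 85 mm) begins 54 mm behind the grasp point. The pads swing forward as they close: fully open they stand 13 mm farther back than shut.
Start: joints at [1.18, 0.276, 1.505, -0, 1.361, -0.121], TCP at [0.153, 0.554, 0.239] pointing down, gripper open.
Joint ranges: [-2.89, 2.89], [-0.75, 2.08], [0.22, 2.7], [-1.18, 4.32], [0.11, 2.71], [-2.7, 2.7]. Speed limits (rad/s): [2.57, 2.57, 3.14, 3.14, 3.14, 3.14].

### API

Orientations are given as a unit quaternion [w, x, y, z].
In Python, from rig import manip gives the robot as it stands.
- The arm moves only by the tool move_arm, never from a script. Its argument "deltas" is a list that holds one entry, the list of rows, each a list of 5 numbers: the shift along the tool's x, y, z normalised to -1 to 1, where 1 is 80 cm, then the turn about the tool's z normalised to -1 to 1, where 1 is 120 degrees, then the closure, from -1 (fully open) to 1 (shut). In form: [[[tx, ty, tz, twist, grip], ...]]. A call has 1 to 12 rows; each row is the pose to reach, as a shift and turn from the pose commanded when the call began, along the tool's axes at that moment; what a row does not reach only later rows make up. A row lasts 1/10 s, in which the tool goes at most 50 mm and 8.59 degrees, less where a joint would pass 70% of its speed; a pose out of reach is approached as far as the arm can. A call with a number of a shift or a turn outside -1 to 1 is refused whole. A call with a gripper value outside its range is refused whole. The fingers move at their own pace and stop on an object; "squeeze" is the grip in N (left out, the last holds). Time passes only in rows, so rows that repeat a pose let the fingers close. It gives the time, the measured TCP pose, the force, the opening and the grip force at its end, in the units of the state.
- manip.get_state(): the state, without advancing time (a new reading comes with each control period).
- manip.get_image(name): name is "scene" or "side" or "wrist"; returns the picture (420x560x3 uint8, red, green, blue); there is no depth.
- manip.camera_params(name): a dict with "fx", "fy", "cx", "cy" (pixels), "dist" ([k1, k2, p1, p2, k3] as OpenCV has them; the pictures are not rectified), "R" (3x3) and "t" (3): a world point X has camera coordinates R X + t; the wrist camera has in their place "tool_from_camera" (4x4, takes a point from camera to tool coordinates, whose origin is the TCP and whose axes are the flange's). Camera axes: x right, y down, z forward; pixel columns grow to the right and rows downward; lengths in m; the calibration is good to about 2 mm. A picture is of the moment at which its call begins: read the wrist's pose just before it. camera_params takes no time and is no camera call.
- manip.sign_off(): hands the job in; it is judged then, once.
The state is a dict: "clock": time; "qpos": joint angles; "qd": joint speeds; "effort": joint torques, N m; "position": TCP position; "ee_rot": TCP orientation; "contact_force": force on the tool from outside, world axes, zero at the start; "moment": the same for the moment, N m; "width": finger opening in m; "gripper_force": force on a finger pad.
Only numpy, scipy, OpenCV 4.12 (cv2) and the standard library are available. Lean on these libraries where they do the work, as an engineer would, in place of code of your own. Each camera call takes 0.05 s, during which the arm holds its last target. There are 200 camera calls.

## Working session

There is one attempt and no reset: what is moved stays moved. The work goes in short steps, Python scripts to look and compute and a tool call to move; the robot and the scene stay as the last step left them, time stands still between calls to the robot, and variables do not carry over. Pictures are saved under pics/ and viewed, at most 10 in all, crops included, and the job is handed in when it is done.

Besides the shell and the picture viewer there is one more tool, called after ">>>" as a command line: name --argument value ..., lists and objects as JSON in quotes. move_arm: Moves the arm, as the interface text tells. Scaled input: -1 to 1 covers 80 cm each way for a shift and 120 degrees each way for a turn. Its arguments: {"type":"object","properties":{"deltas":{"type":"array","items":{"type":"array","items":{"type":"array","items":{"type":"number","minimum":-1,"maximum":1}}}},"squeeze":{"type":"number"}},"required":["deltas"]}

```bash
mkdir -p pics; ls
python3 - <<'E'
from rig import manip
import cv2,numpy as np
s=manip.get_state();print({k:np.round(v,3).tolist() for k,v in s.items()})
for n in("scene","side"):
    cv2.imwrite(f"pics/{n}0.png",manip.get_image(n)[:,:,::-1]);p=manip.camera_params(n)
    print(n,{k:np.round(v,3).tolist() for k,v in p.items()},"C",(-np.array(p["R"]).T@p["t"]).round(3))
E
```

```text
pics
{'clock': 0.0, 'qpos': [1.18, 0.277, 1.506, 0.0, 1.361, -0.121], 'qd': [0.0, 0.0, 0.0, -0.0, -0.0, 0.002], 'effort': [-0.0, -41.678, -24.58, -0.0, 0.011, -0.0], 'position': [0.153, 0.554, 0.238], 'ee_rot': [-0.0, 0.134, 0.991, -0.001], 'contact_force': [-0.655, -0.399, -0.872], 'moment': [0.009, 0.026, -0.0], 'gripper_force': 0.0, 'width': 0.085}
scene {'fx': 430.966, 'fy': 430.966, 'cx': 275.124, 'cy': 210.651, 'dist': [0.01, 0.0, 0.0, 0.0, 0.0], 'R': [[0.66, 0.751, -0.006], [0.483, -0.43, -0.763], [-0.576, 0.5, -0.647]], 't': [-0.458, -0.18, 1.254]} C [ 1.111 -0.361  0.671]
side {'fx': 403.186, 'fy': 403.186, 'cx': 277.56, 'cy': 211.89, 'dist': [-0.088, 0.0, 0.0, 0.0, 0.0], 'R': [[0.987, -0.158, -0.016], [-0.115, -0.64, -0.76], [0.109, 0.752, -0.65]], 't': [-0.583, 0.17, 0.797]} C [ 0.508 -0.582  0.638]
```

View pics/scene0.png

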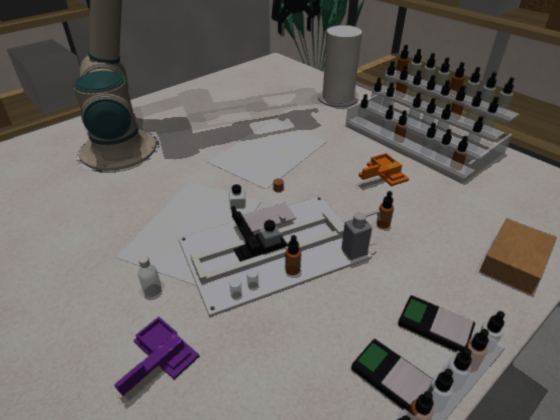

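View pics/side0.png

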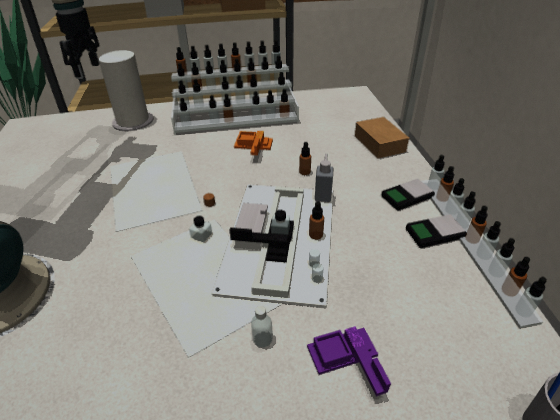

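The scene view shows the black carriage on the white fixture at about (260,245) and in the side view at (275,238). Its look-alikes are orange at scene (383,170) and side (253,140), and purple at scene (160,350) and side (345,355). The black one with the bottle, in the channel, is the one I want. Next I'll crop close on it.

Run:
```python
import cv2,numpy as np
a=cv2.imread("pics/scene0.png")[170:315,170:385];b=cv2.imread("pics/side0.png")[175:310,205:345]
f=lambda i,k:cv2.convertScaleAbs(cv2.resize(i,None,fx=k,fy=k,interpolation=cv2.INTER_CUBIC),alpha=1.3)
cv2.imwrite("pics/c1.png",f(a,3.7));cv2.imwrite("pics/c2.png",f(b,4.4))
```

```text
(no output)
```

View pics/c1.png

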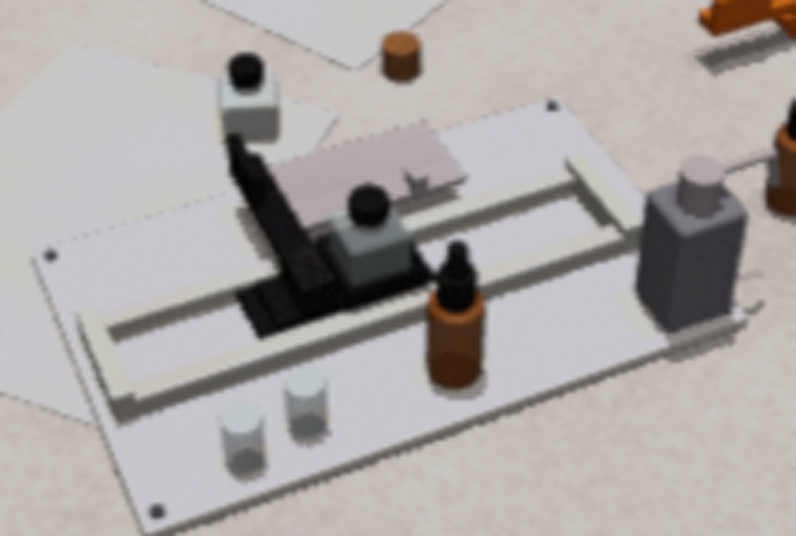

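View pics/c2.png

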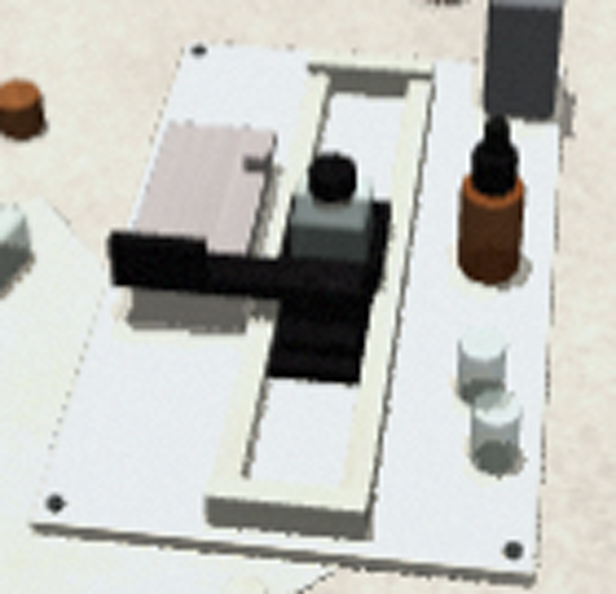

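The crops confirm the black carriage in the channel with the bottle, with its arm over the pink-grey press plate. In crop 2 the board corners are at (33,523), (537,572) and (187,43), the push plate's top corners at (110,232) and (207,240), and the nib at (257,160).

```bash
cat > h.py <<'E'
import cv2,numpy as np
from rig import manip
def ray(n,uv):
    p=manip.camera_params(n);K=np.array([[p["fx"],0,p["cx"]],[0,p["fy"],p["cy"]],[0,0,1]])
    R=np.array(p["R"]);u=cv2.undistortPoints(np.array(uv,float).reshape(-1,1,2),K,np.array(p["dist"]))[:,0]
    return -R.T@np.array(p["t"]),np.c_[u,np.ones(len(u))]@R
def onz(n,uv,z):
    C,d=ray(n,uv);return C+d*((z-C[2])/d[:,2])[:,None]
crop={"scene":(3.7,170,170),"side":(4.4,205,175)}
def cp(n,uv):
    k,ox,oy=crop[n];return (np.array(uv,float)+.5)/k-.5+[ox,oy]
def fit(P,Q): # rigid 2D, fixture P -> world Q
    a=P-P.mean(0);b=Q-Q.mean(0);H=a.T@b;th=np.arctan2(H[0,1]-H[1,0],H[0,0]+H[1,1])
    R=np.array([[np.cos(th),-np.sin(th)],[np.sin(th),np.cos(th)]]);return th,Q.mean(0)-R@P.mean(0),R
E
python3 - <<'E'
from h import *
c=np.array([[-95,-180],[130,-180],[-95,180]])/1e3
px={"scene":[(35,258),(145,533),(560,98)],"side":[(33,523),(537,572),(187,43)]}
W={n:onz(n,cp(n,px[n]),.010)[:,:2] for n in px}
for n in W:
    th,o,R=fit(c,W[n]);print(n,W[n].round(4).tolist(),np.degrees(th).round(2),o.round(4),"res",((W[n]-o-c@R.T)*1e3).round(1).tolist(),"len",np.linalg.norm(W[n][1]-W[n][0]).round(4),np.linalg.norm(W[n][2]-W[n][0]).round(4))
th,o,R=fit(np.r_[c,c],np.r_[W["scene"],W["side"]]);print(np.degrees(th),o)
F=lambda n,q,z:print(n,z,((onz(n,cp(n,q),z)[:,:2]-o)@R*1e3).round(1).tolist())
F("side",[(110,232),(207,240)],.067) # push plate top rear edge
F("side",[(268,376),(360,383)],.018)
F("scene",[(262,337),(237,293)],.018)
F("side",[(257,157)],.044);F("scene",[(415,178)],.044)
F("scene",[(235,135)],.067)
F("side",[(175,122),(275,130)],.034)
F("scene",[(425,122),(465,178)],.034)
E
```

```text
scene [[0.4555, -0.0717], [0.6626, -0.1354], [0.5562, 0.2718]] -16.96 [0.5947 0.0731] res [[4.1, -0.3], [-3.9, 1.5], [-0.2, -1.2]] len 0.2168 0.3579
side [[0.4493, -0.0751], [0.6629, -0.1385], [0.553, 0.2676]] -16.81 [0.5916 0.0696] res [[0.7, 0.1], [-1.1, 1.7], [0.3, -1.8]] len 0.2228 0.358
-16.88321371234041 [0.59317439 0.07138345]
side 0.067 [[-84.4, -50.9], [-37.4, -50.9]]
side 0.018 [[-3.9, -88.9], [39.8, -88.0]]
scene 0.018 [[33.4, -79.2], [-4.7, -80.0]]
side 0.044 [[-29.1, 38.4]]
scene 0.044 [[-25.7, 42.4]]
scene 0.067 [[-81.9, -49.3]]
side 0.034 [[-80.3, 73.6], [-25.5, 73.2]]
scene 0.034 [[-82.0, 75.8], [-23.3, 74.8]]
```

```bash
cat >> h.py <<'E'
from scipy.spatial.transform import Rotation as Ro
th=np.radians(-16.85);O=np.array([.5929,.0707])  # weight the tighter side view
RF=np.array([[np.cos(th),-np.sin(th)],[np.sin(th),np.cos(th)]])
def plan(fx,fy,z):  # shift in tool axes (1=80cm) to fixture point mm, tcp z m
    s=manip.get_state();q=s["ee_rot"];R=Ro.from_quat([q[1],q[2],q[3],q[0]]).as_matrix()
    p=np.array(s["position"]);t=np.r_[O+RF@np.array([fx,fy])/1e3,z]
    yaw=np.degrees(np.arctan2(R[1,1],R[0,1]));d=R.T@(t-p)
    print("t",s["clock"],"fix",((p[:2]-O)@RF*1e3).round(1),"z",p[2].round(4),"yawY",yaw.round(2),"F(fix)",np.r_[np.array(s["contact_force"][:2])@RF,s["contact_force"][2]].round(2),"d mm",(d*1e3).round(1),"norm",(d/.8).round(4),"twist",((yaw-(-16.85))/120).round(4),"w",round(s["width"],4),"q",np.round(s["qpos"],2))
E
python3 -c "
from h import *
plan(-60,-85,.238)"
```

```text
t 0.1 fix [-561.   334.8] z 0.2385 yawY 74.54 F(fix) [ 0.44 -0.84 -0.15] d mm [-490.6 -431.9    1.1] norm [-0.6133 -0.5399  0.0014] twist 0.7616 w 0.0854 q [ 1.18  0.28  1.51  0.    1.36 -0.12]
```

>>> move_arm --deltas '[[[-0.6133,-0.5399,0,0.7616,1],[-0.6133,-0.5399,0,0.7616,1],[-0.6133,-0.5399,0,0.7616,1],[-0.6133,-0.5399,0,0.7616,1],[-0.6133,-0.5399,0,0.7616,1],[-0.6133,-0.5399,0,0.7616,1],[-0.6133,-0.5399,0,0.7616,1],[-0.6133,-0.5399,0,0.7616,1],[-0.6133,-0.5399,0,0.7616,1],[-0.6133,-0.5399,0,0.7616,1],[-0.6133,-0.5399,0,0.7616,1],[-0.6133,-0.5399,0,0.7616,1]]]' --squeeze 30

```text
clock: 1.3
position: [0.4822, 0.0501, 0.2391]
ee_rot: [-0.0, 0.804, 0.595, 0.0]
contact_force: [0.8, 1.4, -0.2]
width: -0.0003
gripper_force: 0.0
```

```bash
python3 -c "
from h import *
plan(-60,-85,.12)"
```

```text
t 1.3 fix [-100.   -51.8] z 0.2391 yawY -16.97 F(fix) [ 0.37  1.53 -0.19] d mm [-33.2  40.1 119.1] norm [-0.0415  0.0502  0.1489] twist -0.001 w -0.0003 q [-0.04  0.14  1.69  0.    1.32  0.26]
```

>>> move_arm --deltas '[[[-0.0415,0.0502,0,-0.001,1],[-0.0415,0.0502,0,-0.001,1],[-0.0415,0.0502,0.07,-0.001,1],[-0.0415,0.0502,0.14,-0.001,1],[-0.0415,0.0502,0.149,-0.001,1],[-0.0415,0.0502,0.149,-0.001,1]]]'

```text
clock: 1.9
position: [0.5071, 0.0094, 0.1167]
ee_rot: [-0.003, 0.802, 0.597, -0.003]
contact_force: [-0.3, 0.1, -0.6]
width: 0.0003
gripper_force: 0.0
```

Run:
```python
from h import *
plan(-60,-85,.05)
for n in("scene","side"):cv2.imwrite(f"pics/{n}1.png",manip.get_image(n)[:,:,::-1])
a=cv2.imread("pics/scene1.png")[130:310,160:350];b=cv2.imread("pics/side1.png")[130:310,160:350]
cv2.imwrite("pics/d1.png",cv2.resize(np.hstack([a,b]),None,fx=2.1,fy=2.1,interpolation=cv2.INTER_CUBIC))
```

```text
t 1.9 fix [-64.4 -83.5] z 0.1167 yawY -16.73 F(fix) [-0.3   0.02 -0.59] d mm [-1.4  4.9 66.6] norm [-0.0018  0.0062  0.0833] twist 0.001 w 0.0003 q [-0.12  0.28  1.83  0.    1.04  0.17]
```

View pics/d1.png

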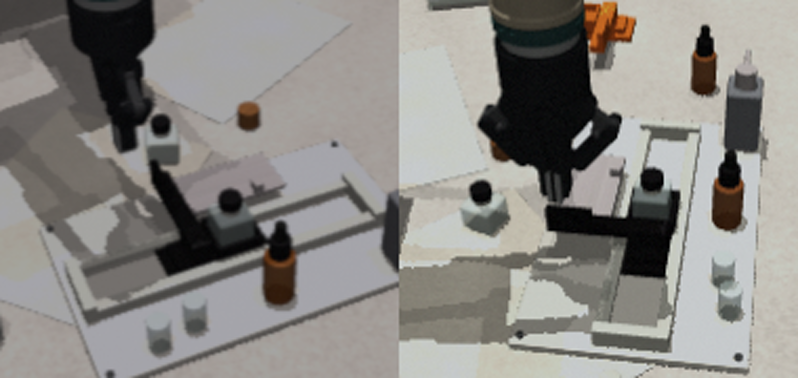

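The gripper is shut and sits behind the black arm: tip at crop (550,200) in the side view and (125,145) in the scene view. The path down is free, and the knuckles clear the flacon. Next I'll lower to tip z 42 mm behind the push plate.

>>> move_arm --deltas '[[[0,0.003,0.04,0,1],[0,0.003,0.075,0,1],[0,0.003,0.0833,0,1],[0,0.003,0.0833,0,1],[0,0.003,0.0833,0,1]]]'

```text
clock: 2.5
position: [0.5143, 0.0079, 0.0552]
ee_rot: [0.001, 0.802, 0.597, 0.001]
contact_force: [-0.2, 0.2, 0.3]
width: 0.0003
gripper_force: 0.0
```

Run:
```python
from h import *
plan(-60,-75,.05)
```

```text
t 2.5 fix [-57.  -82.9] z 0.0552 yawY -16.72 F(fix) [-0.28  0.11  0.31] d mm [ 7.9 -3.   5.2] norm [ 0.0098 -0.0038  0.0065] twist 0.0011 w 0.0003 q [-0.12  0.36  1.9   0.    0.88  0.17]
```

>>> move_arm --deltas '[[[0.006,-0.0035,0.005,0.001,1],[0.012,-0.0035,0.005,0.001,1],[0.018,-0.0035,0.005,0.001,1],[0.022,-0.0035,0.005,0.001,1],[0.028,-0.0035,0.005,0.001,1],[0.034,-0.0035,0.005,0.001,1],[0.041,-0.0035,0.005,0.001,1],[0.048,-0.0035,0.005,0.001,1],[0.055,-0.0035,0.005,0.001,1],[0.062,-0.0035,0.005,0.001,1],[0.069,-0.0035,0.005,0.001,1],[0.075,-0.0035,0.005,0.001,1]]]'

```text
clock: 3.7
position: [0.5276, 0.0668, 0.0494]
ee_rot: [0.0, 0.803, 0.596, 0.0]
contact_force: [-0.1, -3.2, 1.1]
width: -0.0003
gripper_force: 1.3
```

Run:
```python
from h import *
plan(-60,-9,.05)
for n in("scene","side"):cv2.imwrite(f"pics/{n}2.png",manip.get_image(n)[:,:,::-1])
plan(-60,-9,.05)
a=cv2.imread("pics/scene2.png")[150:310,170:360];b=cv2.imread("pics/side2.png")[150:310,170:360]
cv2.imwrite("pics/d2.png",cv2.resize(np.hstack([a,b]),None,fx=2.1,fy=2.1,interpolation=cv2.INTER_CUBIC))
```

```text
t 3.7 fix [-61.3 -22.7] z 0.0494 yawY -16.84 F(fix) [ 0.89 -3.1   1.12] d mm [13.7  1.3 -0.6] norm [ 0.0171  0.0017 -0.0007] twist 0.0001 w -0.0003 q [-0.01  0.39  1.87  0.    0.89  0.29]
t 3.8 fix [-61.4 -22.1] z 0.0494 yawY -16.84 F(fix) [0.15 0.01 1.02] d mm [13.1  1.4 -0.6] norm [ 0.0164  0.0017 -0.0007] twist 0.0001 w -0.0001 q [-0.    0.39  1.87  0.    0.88  0.29]
```

View pics/d2.png

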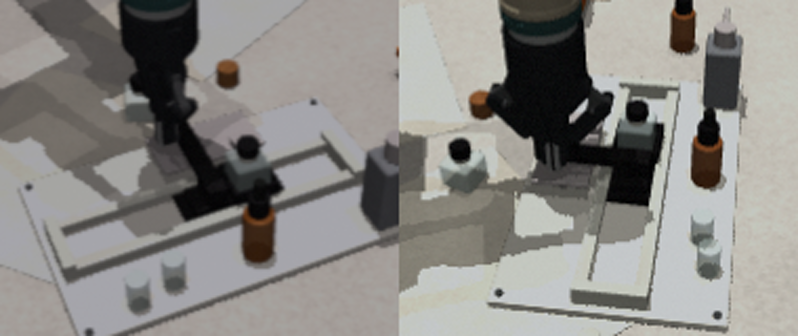

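The finger pushed the carriage along (about 3 N) and the bottle is still upright at crop (636,130). The finger now stands over the plate. Next: 9 mm further, back off slightly, then press.

>>> move_arm --deltas '[[[0.006,0,0,0,1],[0.0115,0,0,0,1],[0.0115,0,0,0,1],[0.009,0,0,0,1],[0.009,0,0.006,0,1],[0.009,0,0.011,0,1],[0.009,0,0.016,0,1],[0.009,0,0.021,0,1],[0.009,0,0.025,0,1],[0.009,0,0.025,0,1],[0.009,0,0.025,0,1]]]'

```text
clock: 4.9
position: [0.5296, 0.0732, 0.0296]
ee_rot: [0.0, 0.803, 0.596, 0.0]
contact_force: [-0.1, 0.4, 5.8]
width: -0.0
gripper_force: 3.0
```

Run:
```python
from h import *
plan(-60,44,.0285)
```

```text
t 4.9 fix [-61.3 -16. ] z 0.0296 yawY -16.86 F(fix) [-0.23  0.35  5.79] d mm [60.   1.3  1.1] norm [0.075  0.0016 0.0014] twist -0.0001 w -0.0 q [0.01 0.42 1.88 0.   0.84 0.3 ]
```

>>> move_arm --deltas '[[[0.005,0.001,0.0008,0,1],[0.01,0.001,0.0008,0,1],[0.015,0.001,0.0008,0,1],[0.02,0.001,0.0008,0,1],[0.025,0.001,0.0008,0,1],[0.03,0.001,0.0008,0,1],[0.035,0.001,0.0008,0,1],[0.04,0.001,0.0008,0,1],[0.045,0.001,0.0008,0,1],[0.05,0.001,0.0008,0,1],[0.055,0.001,0.0008,0,1],[0.06,0.001,0.0008,0,1]]]'

```text
clock: 6.1
position: [0.5438, 0.1177, 0.0289]
ee_rot: [0.001, 0.803, 0.596, -0.001]
contact_force: [-1.2, -4.1, 5.7]
width: -0.0003
gripper_force: 3.1
```

Run:
```python
from h import *
plan(-60,44,.0285)
```

```text
t 6.1 fix [-60.6  30.7] z 0.0289 yawY -16.8 F(fix) [ 0.09 -4.28  5.72] d mm [13.3  0.6  0.4] norm [0.0166 0.0008 0.0005] twist 0.0004 w -0.0003 q [ 0.09  0.45  1.83 -0.    0.86  0.38]
```

>>> move_arm --deltas '[[[0.003,0,0,0,1],[0.006,0,0,0,1],[0.009,0,0,0,1],[0.012,0,0,0,1],[0.014,0,0,0,1],[0.014,0,0,0,1]]]'

```text
clock: 6.7
position: [0.5471, 0.1286, 0.029]
ee_rot: [0.001, 0.803, 0.596, -0.001]
contact_force: [-0.8, -3.4, 6.3]
width: 0.0001
gripper_force: 3.1
```

Run:
```python
from h import *
plan(-60,44,.0285)
```

```text
t 6.7 fix [-60.6  42.1] z 0.029 yawY -16.8 F(fix) [ 0.23 -3.46  6.28] d mm [1.9 0.6 0.5] norm [0.0024 0.0007 0.0006] twist 0.0004 w 0.0001 q [ 0.11  0.45  1.82 -0.    0.87  0.4 ]
```

Almost home. I'll creep 1 mm per row until the force rises.

>>> move_arm --deltas '[[[0.0012,0,0,0,1],[0.0024,0,0,0,1],[0.0036,0,0,0,1],[0.0036,0,0,0,1]]]'

```text
clock: 7.1
position: [0.5476, 0.1302, 0.029]
ee_rot: [0.001, 0.803, 0.596, -0.002]
contact_force: [-1.8, -7.8, 6.3]
width: -0.0002
gripper_force: 3.1
```

Run:
```python
from h import *
plan(-60,44,.0285)
b=manip.get_image("side")[:,:,::-1][150:310,180:350];a=manip.get_image("scene")[:,:,::-1][150:310,190:360]
cv2.imwrite("pics/d3.png",cv2.resize(np.hstack([a,b]),None,fx=2.3,fy=2.3,interpolation=cv2.INTER_CUBIC))
plan(-60,44,.0285)
```

```text
t 7.1 fix [-60.6  43.8] z 0.029 yawY -16.77 F(fix) [ 0.57 -7.97  6.29] d mm [0.2 0.6 0.5] norm [0.0002 0.0008 0.0006] twist 0.0007 w -0.0002 q [ 0.11  0.45  1.82 -0.    0.87  0.41]
t 7.2 fix [-60.6  43.8] z 0.029 yawY -16.78 F(fix) [-0.29 -7.36  7.11] d mm [0.2 0.6 0.5] norm [0.0002 0.0007 0.0006] twist 0.0006 w -0.0003 q [ 0.11  0.45  1.82 -0.    0.87  0.41]
```

View pics/d3.png

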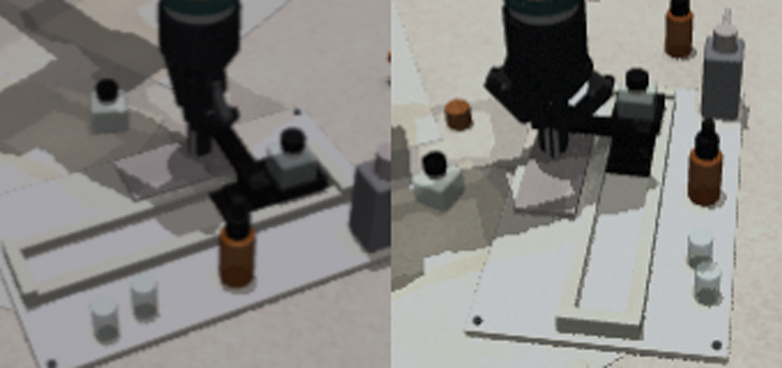

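The carriage base now sits against the end stop (side crop (655,95)). The push force is steady at 7.5 N and the finger is at y 43.8 against 44 expected, so it is home. Next: back off while still pressing, then lift.

>>> move_arm --deltas '[[[-0.002,0,0,0,1],[-0.005,0,0,0,1],[-0.005,0,0,0,1],[-0.005,0,-0.006,0,1],[-0.005,0,-0.012,0,1],[-0.005,0,-0.018,0,1],[-0.005,0,-0.024,0,1],[-0.005,0,-0.05,0,1],[-0.005,0,-0.09,0,1],[-0.005,0,-0.14,0,1],[-0.005,0,-0.2,0,1],[-0.005,0,-0.25,0,1]]]'

```text
clock: 8.4
position: [0.5466, 0.1283, 0.2308]
ee_rot: [0.0, 0.803, 0.596, -0.0]
contact_force: [0.9, 0.7, -0.2]
width: -0.0
gripper_force: 0.0
```

>>> move_arm --deltas '[[[-0.05,-0.06,0,0,1],[-0.11,-0.12,0,0,1],[-0.16,-0.18,0,0,1],[-0.2,-0.24,0,0,1],[-0.2,-0.27,0,0,1],[-0.2,-0.27,0,0,1],[-0.2,-0.27,0,0,1]]]'

```text
clock: 9.1
position: [0.29, 0.0378, 0.2282]
ee_rot: [-0.001, 0.803, 0.595, -0.001]
contact_force: [1.3, -0.2, 0.4]
width: -0.0002
gripper_force: 0.0
```

Run:
```python
from h import *
plan(-60,44,.0285)
b=manip.get_image("side")[:,:,::-1];a=manip.get_image("scene")[:,:,::-1]
cv2.imwrite("pics/side4.png",b);cv2.imwrite("pics/scene4.png",a)
cv2.imwrite("pics/d4.png",cv2.resize(np.hstack([a[150:310,180:380],b[150:310,180:350]]),None,fx=2.15,fy=2.15,interpolation=cv2.INTER_CUBIC))
```

```text
t 9.1 fix [-280.4 -119.3] z 0.2282 yawY -16.91 F(fix) [1.28 0.23 0.4 ] d mm [163.7 220.6 199.2] norm [0.2046 0.2758 0.249 ] twist -0.0005 w -0.0002 q [-0.11 -0.17  2.01 -0.    1.3   0.19]
```

View pics/d4.png

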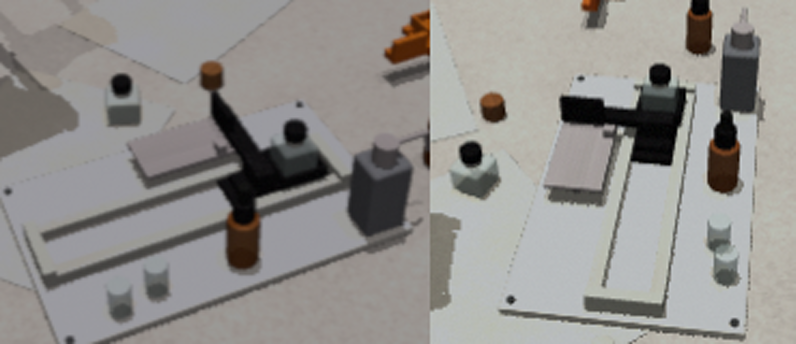

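The picture shows the plate up with its shadow below it, the nib standing behind the arm (scene crop (222,147)), the bottle upright, and the bystanders unmoved. I'll check the numbers, then hand in.

Run:
```python
from h import *
f=lambda u,v:((u-430+.5)/2.15-.5+180,(v+.5)/2.15-.5+150)
g=lambda n,q,z:print(z,((onz(n,q,z)[:,:2]-O)@RF*1e3).round(1).tolist())
g("side",[f(632,158),f(670,163)],.018)  # base rear, want y~30
g("side",[f(562,96),f(604,98)],.067)    # push plate top rear, want y~55
g("side",[f(545,183),f(610,190)],.034)  # plate -y edge top, y -40 if up
g("side",[f(545,183),f(610,190)],.020)  # if down
```

```text
0.018 [[-3.3, 26.9], [37.8, 23.8]]
0.067 [[-83.1, 62.5], [-37.7, 64.2]]
0.034 [[-82.3, -38.1], [-15.4, -40.2]]
0.02 [[-86.7, -24.0], [-18.3, -26.1]]
```

```bash
python3 -c "
from rig import manip
print(manip.sign_off())"
```

```text
the job is handed in; nothing more can be done
None
```

The carriage is home against the end stop with its bottle upright, the press plate has sprung back up behind the arm, and the job was handed in at about 9 s. I first pushed the carriage about 40 mm with the plate still up and well short of the nib, because at the start there was no room to press the plate behind the arm.

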